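Snap the proud bearing cover home with the driver

ROBOT

A 6-joint arm with a two-finger parallel gripper is mounted at the origin on a cart in front of the work surface, level with it; the furniture and walls round the work are solid. World frame = base frame: x ahead of the robot, y to its left, z up, the work surface at z = 0. Lengths are in mm, angles in rad, forces in N, time in s.
With the tool pointing down it reaches from about 350 to 975 mm from the base axis. Payload 7.1 kg.
Tool frame: the origin (TCP) lies on the mounting face of the last link; the fingertips stand 182 mm ahead of it and the grasp point (between the pads) lies 163 mm ahead of it (ctrl.finger_overhang is the distance from the TCP to the fingertips, in mm); z points along the fingers, y is the direction in which the jaws open and shut (so a half turn about z gives the same grasp; the last joint's range is limited). The gripper opens to 88 mm and grips with 3 to 60 N. Pads are 20 mm wide; open, the fingers measure 115 mm over their backs; the gripper's body (75 mm by 178 mm) begins 61 mm behind the grasp point.
Start: joints at [1.147, 0.423, 1.63, -0, 1.089, -0.019], TCP at [246.115, 574.486, 404.675] pointing down, gripper open.
Joint ranges: [-3, 3], [-0.9, 2.11], [0.09, 2.58], [-1.31, 4.45], [0.11, 2.69], [-2.54, 2.54]. Speed limits (rad/s): [2.39, 2.39, 3.01, 3.14, 3.14, 3.14].

INTERFACE

Orientations are given as a rotation vector (axis times angle).
In Python, from workcell import ctrl, viewer, recognise gives the robot as it stands.
- The arm moves only by the shell command python3 -m handwheel 'ROWS'. ROWS is JSON, a list of rows, each an object of numbers: "gripper": the closure, from 0 (fully open) to 1 (shut); "tx", "ty", "tz": the shift along the tool's x, y, z in m; "rx", "ry", "rz": the turn, a rotation vector about the tool's x, y, z in degrees. In form: [{"gripper": .., "tx": .., "ty": .., "tz": .., "rx": .., "ry": .., "rz": ..}, ...]. A call has 1 to 8 rows; each row shifts and turns the commanded pose from where the row before left it, along the tool's axes as they then stand; what a row does not reach is not made up. A row lasts 1/8 s, in which the tool goes at most 62.5 mm and 10.7 degrees, less where a joint would pass 70% of its speed; a pose out of reach is approached as far as the arm can. A call with a gripper value outside its range is refused whole. The fingers move at their own pace and stop on an object; the grip force is fixed at half the most. Time passes only in rows, so rows that do not move let the fingers close. It gives the time, the measured TCP pose, the force and the opening at its end, in the units of the state.
- ctrl.get_obs(): the state, without advancing time (a new reading comes with each control period).
- viewer.get_image(name): name is "scene" or "top"; returns a dict with "image" (400x640x3 uint8, red, green, blue), "range_z" (400x640 float32, mm along the optical axis (not along the pixel's ray), 0 where there is no reading), "vfov" (degrees; the focal length in pixels is half the picture's height over the tangent of half this angle, whatever the lens; pixels are square), "cx", "cy" (the principal point, pixels), "extrinsics" (4x4, takes a point from world to camera coordinates). Camera axes: x right, y up, looking along -z (the intrinsics and any distortion apply to the point x, -y, -z); pixel columns grow to the right and rows downward; lengths in mm; the calibration is good to about 2 mm. A picture is of the moment at which its call begins.
- ctrl.close_job(): hands the job in, once; it reports no verdict.
Trained networks look in a picture, given as the dict that the camera call returned (one of the last four; its "shot" number tells which), for a name from the list of things; names that differ only in an ending like _2 or _b are one class to them, and where a whole thing is asked for, a point or a joint stands for the part that bears it (a point fixed in the world has none). Each returns a list of dicts, best first, with "p" (0 to 1); they miss things now and then, are a little off and sometimes report something else, mostly with a low value. They report only what shows in the picture. A call takes as long as a camera call. They do not tell look-alikes from the thing itself.
- recognise(picture, name): "xy" ([column, row] as shares, 0 to 1, of the picture: columns of its width, rows of its height, amid what is visible of it).
The state is a dict: "t": time; "qpos": joint angles; "qvel": joint speeds; "joint_torque": joint torques, N m; "ee_pos": TCP position; "orientation": TCP orientation; "ft_force": force on the tool from outside, world axes, zero at the start; "moment": the same for the moment, N m; "width": finger opening in mm.
Only numpy, scipy, OpenCV 4.12 (cv2) and the standard library are available. Lean on these libraries where they do the work, as an engineer would, in place of code of your own. Each camera call takes 0.05 s, during which the arm holds its last target.

TASK

One of the two round bearing housings has a cover that still stands proud. Take the cover driver (the metal hand tool with the wide round foot), press it squarely onto that cover until it snaps fully home, then stand the driver upright on the bare table top again and let go. Keep hold of the driver while pressing, and do not push the cover with the gripper itself.

Things in the scene. Friction and masses are not known exactly. Their poses are not given: they have to be found in the camera images.
- driver_mid (a point): Cover driver: upright aluminium tool, 95 mm tall, 0.17 to 0.34 kg. Flat round foot 54 mm wide, 12 mm high, cone to 17 mm, then a round stem 30 mm wide with dark rings to the top; grip the stem's upper half from above. Point on the axis, half-way up (47.5 mm above the foot's underside); z up the axis. A slim 22 mm rod without a foot, equally tall, stands nearby: the wrong tool.
- cover_top (a point): Centre of the proud cover's flat top, z up. Round steel cover, 48 mm wide, lip 3 mm thick, 41 mm skirt with dark seal, on a fixed grey housing: flange 90 mm wide, boss 61 mm wide, its top 28 mm above the table. Cover top 43 mm above the table at first, 31 mm when home. The other housing is alike, its cover already home. Mind the pipe stand at the right (-y): its bar is 0.36 m up.
- cover (a joint): How far the proud cover has been pressed down, in m: 0 standing proud, 0.012 fully home on a rigid stop. A sprung snap ring resists with up to about 10 N, pushes the cover back up if released before 0.008, and past that point snaps it down and keeps it there.
Things that resemble listed ones, but are neither listed nor needed, are in the scene too. What is shaped like the part that bears driver_mid but pink is not meant.

How it is judged (in metres and radians):
On the way:
1. the cover is home (0.0105 m or more) under the held driver, which is within 10 degrees of upright, within 15 mm of the cover centre, its foot at most 10 mm above the cover (value of joint cover above 0.0105 m and horizontal distance between driver_mid and cover_top below 0.015 m and z of driver_mid in the frame of cover_top below 0.0575 m and angle between driver_mid's own z axis and vertical below 0.1745 rad and contact force between the fingers and driver above 1 N), for 0.05 s.
At the end, for the whole second after the job is handed in: The cover is home (pressed at least 0.0105 of its 0.012 m) and the driver stands still on the table top (its middle 42.5 to 52.5 mm up), within 10 degrees of upright, its axis at least 65 mm from the cover's centre (value of joint cover above 0.0105 m and height (world z) of driver_mid between 0.0425 and 0.0525 m and angle between driver_mid's own z axis and vertical below 0.1745 rad and horizontal distance between driver_mid and cover_top above 0.065 m and linear speed of driver below 0.02 m/s); the robot touches nothing.
It fails at once if the gripper's fingers push the cover directly (over 3 N) (contact force between the fingers and cover above 3 N).
It also fails if it takes over 48 s, if anything falls off the work surface, if the arm or the gripper's body presses on something with over 40 N, if the wrist force passes 120 N, or if a joint passes its speed limit or range.

## Working session

There is one attempt and no reset: what is moved stays moved. The work goes in short steps, Python scripts to look and compute and a shell command to move; the robot and the scene stay as the last step left them, time stands still between calls to the robot, and variables do not carry over. Pictures are saved under pics/ and viewed, and the job is handed in when it is done.

```bash
ls; mkdir -p pics; cat > h.py <<'E'
import numpy as np, cv2
from workcell import ctrl, viewer, recognise
def world(p,u,v,z=None):
    H,W=p['range_z'].shape
    f=H/2/np.tan(np.radians(p['vfov'])/2)
    if z is None: z=p['range_z'][int(round(v)),int(round(u))]
    c=np.array([(u-p['cx'])/f*z,-(v-p['cy'])/f*z,-z,1])
    return (np.linalg.inv(p['extrinsics'])@c)[:3]
def cloud(p):
    H,W=p['range_z'].shape
    f=H/2/np.tan(np.radians(p['vfov'])/2)
    v,u=np.mgrid[:H,:W]; z=p['range_z']
    c=np.stack([(u-p['cx'])/f*z,-(v-p['cy'])/f*z,-z,np.ones_like(z)],-1)
    return (c@np.linalg.inv(p['extrinsics']).T)[...,:3]
def save(p,n): cv2.imwrite('pics/'+n,p['image'][...,::-1])
E
python3 - <<'E'
from h import *
import pickle
for n in('scene','top'):
    p=viewer.get_image(n); save(p,n+'0.png'); pickle.dump(p,open(n+'0.pkl','wb'))
    print(n,{k:v for k,v in p.items() if k not in('image','range_z')})
    for k in('driver_mid','cover_top','cover'):
        for r in recognise(p,k):
            u,v=r['xy'][0]*640,r['xy'][1]*400
            print(k,r['p'],round(u),round(v),world(p,u,v).round(0))
print(ctrl.get_obs())
E
```

```text
pics
scene {'vfov': 46.81979393703965, 'cx': 319.2200592975504, 'cy': 200.539953850562, 'extrinsics': array([[ 7.76378071e-01,  6.30170594e-01, -1.10505364e-02,
        -3.92117543e+02],
       [-4.73300108e-01,  5.94510524e-01,  6.50034034e-01,
         1.76236226e+02],
       [ 4.16201993e-01, -4.99441949e-01,  7.59824743e-01,
        -1.17426555e+03],
       [ 0.00000000e+00,  0.00000000e+00,  0.00000000e+00,
         1.00000000e+00]]), 'shot': 1}
driver_mid 0.98 341 157 [433. 167.  43.]
driver_mid 0.8 232 258 [ 439. -178.   47.]
cover_top 0.72 362 196 [537. 103.  40.]
cover 0.87 363 199 [544.  98.  42.]
cover 0.4 341 158 [435. 165.  44.]
top {'vfov': 49.82701853109859, 'cx': 306.77315979466056, 'cy': 195.1358107080906, 'extrinsics': array([[-1.33528842e-02, -9.99849036e-01,  1.11178264e-02,
         1.93528169e+00],
       [ 9.93587528e-01, -1.20191528e-02,  1.12424924e-01,
        -5.16789106e+02],
       [-1.12274325e-01,  1.25477306e-02,  9.93598023e-01,
        -8.46693572e+02],
       [ 0.00000000e+00,  0.00000000e+00,  0.00000000e+00,
         1.00000000e+00]]), 'shot': 2}
driver_mid 0.85 223 241 [427. 163.  43.]
driver_mid 0.58 391 238 [ 427. -160.   96.]
cover_top 0.72 260 183 [540.  90.  42.]
cover 0.7 258 182 [542.  94.  42.]
{'t': 0.4, 'qpos': array([ 1.14701171e+00,  4.23229011e-01,  1.63002991e+00, -2.07021046e-05,
        1.08859663e+00, -1.90095624e-02]), 'qvel': array([ 0.00033632, -0.00182242, -0.00059417, -0.00032506, -0.00207097,
        0.00045796]), 'joint_torque': array([-5.08177218e-04, -5.44019294e+01, -2.73662102e+01,  6.42723567e-02,
        1.88385963e-02, -1.87826083e-05]), 'ee_pos': array([246.09294051, 574.4489974 , 404.54331553]), 'orientation': array([-6.31464655e-01, -3.07743502e+00,  4.09192087e-04]), 'ft_force': array([-0.99157582,  0.06258861, -0.31270124]), 'moment': array([-0.046712  ,  0.01760778, -0.0185359 ]), 'width': 87.89604927131164}
```

View pics/scene0.png

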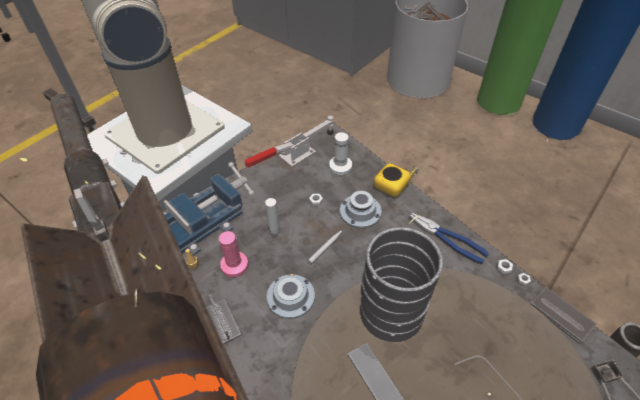

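View pics/top0.png

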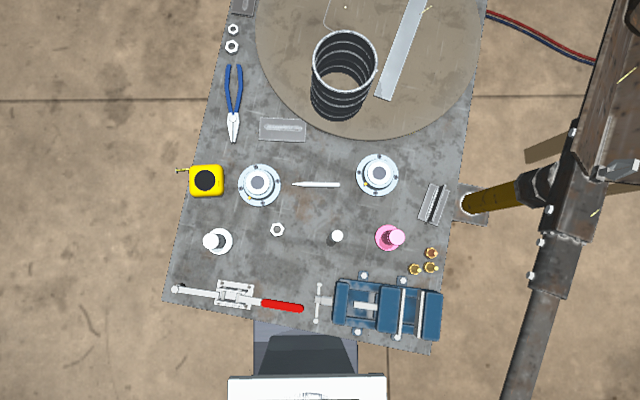

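```bash
python3 - <<'E'
import pickle,cv2,numpy as np
s=pickle.load(open('scene0.pkl','rb'))['image'][...,::-1]; t=pickle.load(open('top0.pkl','rb'))['image'][...,::-1]
a=cv2.resize(s[110:290,180:420],(800,600),interpolation=cv2.INTER_CUBIC)
b=cv2.resize(t[130:280,190:430],(800,500),interpolation=cv2.INTER_CUBIC)
cv2.imwrite('pics/crop_s.png',a);cv2.imwrite('pics/crop_t.png',b)
E
```

```text
(no output)
```

View pics/crop_s.png

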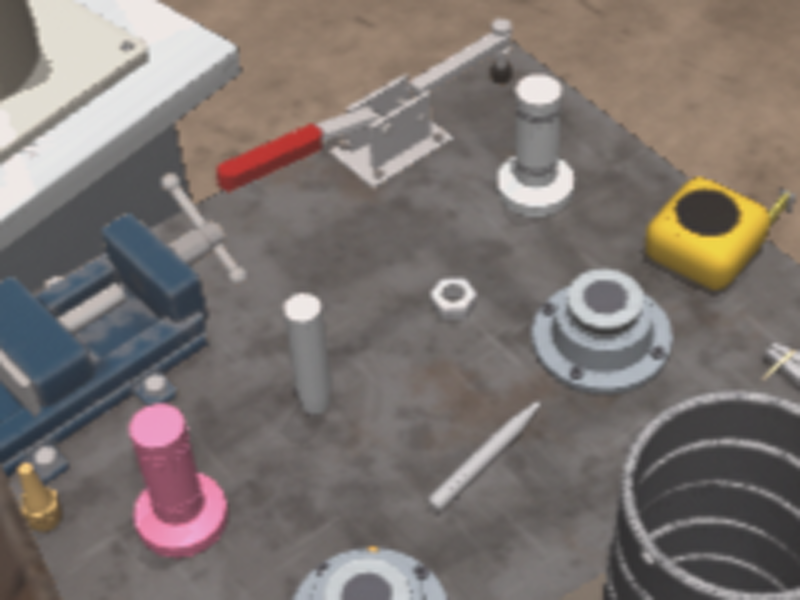

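View pics/crop_t.png

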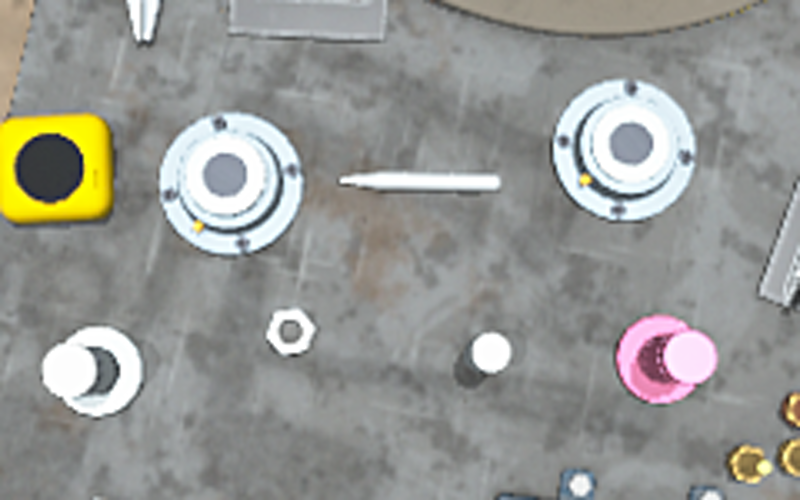

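The driver could be confused with three things:
- **Metal-grey tool with a foot:** scene (341,152), top (215,240). This fits the description.
- **Pink twin:** scene (233,252), top (391,238). Excluded.
- **Slim rod:** scene (272,216), top (337,236). Wrong tool.

There are two housings. The one at scene (361,205), top (259,184) has a raised cover. The one at scene (290,293), top (377,175) looks flush. Next I'll measure both from depth.

```bash
python3 - <<'E'
from h import *
import pickle
from scipy.optimize import least_squares
for n in('scene','top'):
    p=pickle.load(open(n+'0.pkl','rb')); c=cloud(p).reshape(-1,3); c=c[p['range_z'].ravel()>0]
    def near(x,y,r): return c[np.hypot(c[:,0]-x,c[:,1]-y)<r]
    def circ(q,r0=None):
        m=q[:,:2]
        (cx,cy),r=cv2.minEnclosingCircle(m.astype(np.float32)); return np.round([cx,cy,r,np.median(q[:,2]),len(q)],1), m.mean(0).round(1)
    t=near(430,165,75); print(n,'table z',np.median(t[(t[:,2]<12)][:,2]))
    top=t[t[:,2]>88]; print(' driver top',circ(top), top[:,2].max())
    foot=t[(t[:,2]>8)&(t[:,2]<16)&(np.hypot(t[:,0]-430,t[:,1]-165)<45)]; print(' foot',circ(foot))
    for x,y in((540,95),(545,-135)):
        q=near(x,y,60); print(' housing hist',x,y,np.histogram(q[:,2],bins=[-5,4,12,22,26,30,34,38,41,46,60])[0])
        for lo,hi in((38,48),(28,34),(25,31)):
            k=q[(q[:,2]>lo)&(q[:,2]<hi)]
            if len(k)>20: print('  ',lo,hi,circ(k))
    f=near(540,95,60);f=f[(f[:,2]>4)]; print(' allhousing',circ(f))
E
```

```text
scene table z -0.7245529838670564
 driver top (array([426.6, 176.6,  16.6,  93.9, 124. ]), array([427. , 174.3])) 97.99272386199402
 foot (array([426.8, 176.4,  28.1,  12.6, 168. ]), array([431.6, 168. ]))
 housing hist 540 95 [748 432 119  79 158  21  11  65 252   0]
   38 48 (array([541.4,  95.4,  24.9,  42.1, 317. ]), array([542.4,  94.4]))
   28 34 (array([543.1,  92.5,  30. ,  29.1,  74. ]), array([549.7,  82.8]))
   25 31 (array([543.4,  93. ,  30.6,  27.2, 199. ]), array([549.2,  83.3]))
 housing hist 545 -135 [1179  521  138  100  449  263    1    0    0    0]
   28 34 (array([ 561. , -153.2,   30.2,   30. ,  525. ]), array([ 561.2, -153.5]))
   25 31 (array([ 560.4, -152.5,   31.2,   28.8,  643. ]), array([ 561.8, -154.4]))
 allhousing (array([ 540.9,   94.6,   46. ,   23.6, 1137. ]), array([548.6,  84.4]))
top table z -1.1229406035020588
 driver top (array([426. , 176.9,  15.1,  93.9, 209. ]), array([426.1, 176.2])) 97.96032442747787
 foot (array([425.7, 176.5,  26.8,  12.6, 251. ]), array([425.4, 169.2]))
 housing hist 540 95 [1109  615   77   91  181    5    2  104  327    2]
   38 48 (array([542. ,  95.2,  23.8,  42. , 433. ]), array([541.9,  95.4]))
   28 34 (array([541.7,  95.3,  30.3,  28.5,  47. ]), array([538.8,  91.8]))
   25 31 (array([542.1,  95.3,  30.6,  26.9, 237. ]), array([538.4,  92.8]))
 housing hist 545 -135 [1234  522   78   88  393  216    2    0    0    0]
   28 34 (array([ 560.5, -152.1,   30.3,   30. ,  440. ]), array([ 559.5, -151.8]))
   25 31 (array([ 560.7, -151.9,   30.7,   28.4,  546. ]), array([ 559.8, -151. ]))
 allhousing (array([ 541. ,   91.2,   48.7,   23.7, 1404. ]), array([539.8,  93.7]))
```

Measured positions:
- **Driver:** axis at about (426.3, 176.7), standing upright.
- **Proud cover:** centre (541.8, 95.3), top at about 43 mm. The other cover is at about 30 mm, so it is already home.

Next I'll work out the move in tool axes.

```bash
cat >> h.py <<'E'
from scipy.spatial.transform import Rotation as Ro
def todo(x,y,z):
    o=ctrl.get_obs(); R=Ro.from_rotvec(o['orientation']); R_=R.as_matrix()
    d=R.inv().apply(np.array([x,y,z])-o['ee_pos'])/1000
    # tilt of tool z away from down, in tool axes
    dn=R.inv().apply([0,0,-1]); tilt=np.degrees(np.cross([0,0,1],dn))
    print('t',round(o['t'],2),'pos',o['ee_pos'].round(1),'d(tool,m)',d.round(4),'tilt fix deg',tilt.round(2),'w',round(o['width'],1),'F',o['ft_force'].round(1))
    print('tool x,y world',R_[:,0].round(3),R_[:,1].round(3))
E
python3 -c "
from h import *
todo(426.3,176.7,404.5)"
```

```text
t 0.4 pos [246.1 574.4 404.5] d(tool,m) [-3.223e-01 -2.946e-01  1.000e-04] tilt fix deg [-0.02  0.    0.  ] w 87.9 F [-1.   0.1 -0.3]
tool x,y world [-0.919  0.394 -0.   ] [ 0.394  0.919 -0.   ]
```

```bash
python3 -m handwheel '[{"gripper":0,"tx":-0.0403,"ty":-0.0368},{"gripper":0,"tx":-0.0403,"ty":-0.0368},{"gripper":0,"tx":-0.0403,"ty":-0.0368},{"gripper":0,"tx":-0.0403,"ty":-0.0368},{"gripper":0,"tx":-0.0403,"ty":-0.0368},{"gripper":0,"tx":-0.0403,"ty":-0.0368},{"gripper":0,"tx":-0.0403,"ty":-0.0368},{"gripper":0,"tx":-0.0402,"ty":-0.037}]'; python3 -c "
from h import *
todo(426.3,176.7,236)"
```

```text
t 0.4 pos [246.1 574.4 404.5] d(tool,m) [-0.3223 -0.2946  0.1686] tilt fix deg [-0.02  0.    0.  ] w 87.9 F [-1.   0.1 -0.3]
tool x,y world [-0.919  0.394 -0.   ] [ 0.394  0.919 -0.   ]$[0]: bad value
```

```bash
python3 -m handwheel '[{"gripper":0,"tx":-0.0403,"ty":-0.0368,"tz":0,"rx":0,"ry":0,"rz":0},{"gripper":0,"tx":-0.0403,"ty":-0.0368,"tz":0,"rx":0,"ry":0,"rz":0},{"gripper":0,"tx":-0.0403,"ty":-0.0368,"tz":0,"rx":0,"ry":0,"rz":0},{"gripper":0,"tx":-0.0403,"ty":-0.0368,"tz":0,"rx":0,"ry":0,"rz":0},{"gripper":0,"tx":-0.0403,"ty":-0.0368,"tz":0,"rx":0,"ry":0,"rz":0},{"gripper":0,"tx":-0.0403,"ty":-0.0368,"tz":0,"rx":0,"ry":0,"rz":0},{"gripper":0,"tx":-0.0403,"ty":-0.0368,"tz":0,"rx":0,"ry":0,"rz":0},{"gripper":0,"tx":-0.0402,"ty":-0.037,"tz":0,"rx":0,"ry":0,"rz":0}]'; python3 -c "
from h import *
todo(426.3,176.7,236)"
```

```text
t: 1.4
ee_pos: [426.9, 175.1, 405.0]
orientation: [0.631, 3.077, 0.001]
ft_force: [0.1, -0.1, 0.1]
width: 87.7
t 1.4 pos [426.9 175.1 405. ] d(tool,m) [0.0013 0.0011 0.169 ] tilt fix deg [ 0.04  0.04 -0.  ] w 87.7 F [ 0.1 -0.1  0.1]
tool x,y world [-0.919  0.394 -0.001] [0.394 0.919 0.001]
```

```bash
python3 -m handwheel '[{"gripper":0,"tx":0,"ty":0,"tz":0.04,"rx":0,"ry":0,"rz":0},{"gripper":0,"tx":0,"ty":0,"tz":0.04,"rx":0,"ry":0,"rz":0},{"gripper":0,"tx":0,"ty":0,"tz":0.02,"rx":0,"ry":0,"rz":0},{"gripper":0,"tx":0,"ty":0,"tz":0,"rx":0,"ry":0,"rz":0}]'; python3 - <<'E'
from h import *
todo(426.3,176.7,236)
p=viewer.get_image('scene'); q=viewer.get_image('top')
a=np.hstack([cv2.resize(i['image'][r],(400,400)) for i,r in((p,np.s_[70:230,260:420]),(q,np.s_[160:320,140:300]))])
cv2.imwrite('pics/pre.png',a[...,::-1])
E
```

```text
t: 1.9
ee_pos: [425.9, 176.5, 303.6]
orientation: [-0.631, -3.075, 0.003]
ft_force: [-0.2, -0.1, -0.4]
width: 87.9
t 1.9 pos [425.9 176.5 303.6] d(tool,m) [-0.0004  0.0004  0.0676] tilt fix deg [-0.12 -0.13  0.  ] w 87.9 F [-0.2 -0.1 -0.4]
tool x,y world [-0.919  0.394  0.002] [ 0.394  0.919 -0.002]
```

View pics/pre.png

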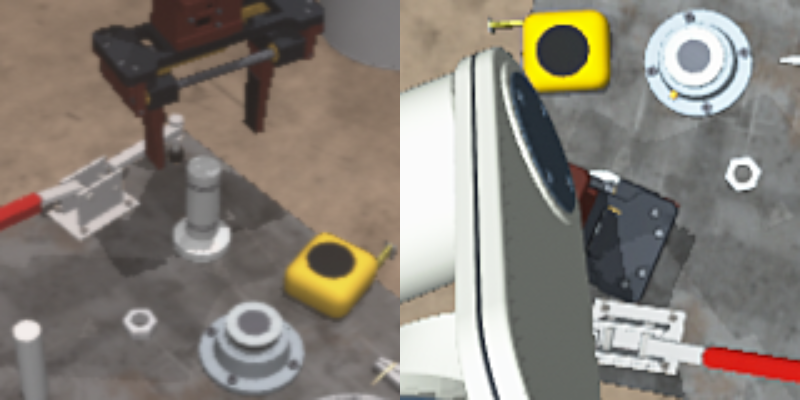

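The fingers straddle the driver: the tip midpoint is at crop (205,148), above the stem top at (203,163). The jaw line is clear of the toggle clamp, so I'll descend and close.

```bash
python3 -m handwheel '[{"gripper":0,"tx":0,"ty":0,"tz":0.03,"rx":0,"ry":0,"rz":0},{"gripper":0,"tx":0,"ty":0,"tz":0.025,"rx":0,"ry":0,"rz":0},{"gripper":0,"tx":0,"ty":0,"tz":0.0115,"rx":0,"ry":0,"rz":0},{"gripper":0,"tx":0,"ty":0,"tz":0,"rx":0,"ry":0,"rz":0},{"gripper":1,"tx":0,"ty":0,"tz":0,"rx":0,"ry":0,"rz":0},{"gripper":1,"tx":0,"ty":0,"tz":0,"rx":0,"ry":0,"rz":0},{"gripper":1,"tx":0,"ty":0,"tz":0,"rx":0,"ry":0,"rz":0},{"gripper":1,"tx":0,"ty":0,"tz":0,"rx":0,"ry":0,"rz":0}]'; python3 -m handwheel '[{"gripper":1,"tx":0,"ty":0,"tz":0,"rx":0,"ry":0,"rz":0},{"gripper":1,"tx":0,"ty":0,"tz":0,"rx":0,"ry":0,"rz":0},{"gripper":1,"tx":0,"ty":0,"tz":0,"rx":0,"ry":0,"rz":0},{"gripper":1,"tx":0,"ty":0,"tz":0,"rx":0,"ry":0,"rz":0}]'; python3 -c "
from h import *
todo(426.3,176.7,236)"
```

```text
t: 3.0
ee_pos: [426.4, 176.8, 238.4]
orientation: [0.632, 3.077, 0.0]
ft_force: [-0.5, 0.5, 0.7]
width: 51.2
t: 3.5
ee_pos: [426.3, 176.7, 238.1]
orientation: [-0.631, -3.077, 0.0]
ft_force: [-0.2, -0.5, -0.1]
width: 29.3
t 3.5 pos [426.3 176.7 238.1] d(tool,m) [-0.     -0.      0.0021] tilt fix deg [-0.01 -0.01  0.  ] w 29.3 F [-0.2 -0.5 -0.1]
tool x,y world [-0.919  0.394  0.   ] [ 0.394  0.919 -0.   ]
```

```bash
python3 -m handwheel '[{"gripper":1,"tx":0,"ty":0,"tz":0,"rx":0,"ry":0,"rz":0},{"gripper":1,"tx":0,"ty":0,"tz":0,"rx":0,"ry":0,"rz":0},{"gripper":1,"tx":0,"ty":0,"tz":-0.02,"rx":0,"ry":0,"rz":0},{"gripper":1,"tx":0,"ty":0,"tz":-0.03,"rx":0,"ry":0,"rz":0},{"gripper":1,"tx":0,"ty":0,"tz":-0.03,"rx":0,"ry":0,"rz":0},{"gripper":1,"tx":0,"ty":0,"tz":0,"rx":0,"ry":0,"rz":0},{"gripper":1,"tx":0,"ty":0,"tz":0,"rx":0,"ry":0,"rz":0}]'; python3 - <<'E'
from h import *
todo(541.8,95.3,318)
p=viewer.get_image('scene'); save(p,'lift.png')
cv2.imwrite('pics/lift.png',cv2.resize(p['image'][60:240,240:480],(800,600))[...,::-1])
c=cloud(p).reshape(-1,3); d=c-ctrl.get_obs()['ee_pos']
k=(np.hypot(d[:,0],d[:,1])<32)&(c[:,2]>10)&(c[:,2]<150)
print(np.histogram(c[k,2],bins=range(40,150,10)))
f=c[k&(c[:,2]<100)];print(f[:,2].min()); print(cv2.minEnclosingCircle(f[:,:2].astype(np.float32)))
for lo in range(70,150,8):
    s=c[k&(c[:,2]>lo)&(c[:,2]<lo+8)]
    if len(s)>3: print(lo,len(s),s.mean(0).round(1))
E
```

```text
t: 4.38
ee_pos: [425.9, 176.6, 317.3]
orientation: [-0.631, -3.077, 0.001]
ft_force: [-0.4, 0.3, -3.0]
width: 29.3
t 4.38 pos [425.9 176.6 317.3] d(tool,m) [-0.1386 -0.0291 -0.0008] tilt fix deg [-0.04 -0.04  0.  ] w 29.3 F [-0.4  0.3 -3. ]
tool x,y world [-0.919  0.394  0.001] [ 0.394  0.919 -0.001]
(array([  0,   0,   0,   9,  92, 192,  48,  48,  47,  55]), array([ 40,  50,  60,  70,  80,  90, 100, 110, 120, 130, 140]))
77.6010341225682
((425.94921875, 174.60867309570312), 28.06137466430664)
78 57 [436.  160.3  82.8]
86 175 [432.7 168.   91.2]
94 70 [429.1 167.   96.9]
102 37 [432.  168.5 106.5]
110 36 [431.2 167.3 113.8]
118 39 [433.2 168.4 121.7]
126 31 [434.5 168.2 129.7]
134 63 [432.8 170.  138.3]
142 78 [431.9 168.4 146.1]
```

View pics/lift.png

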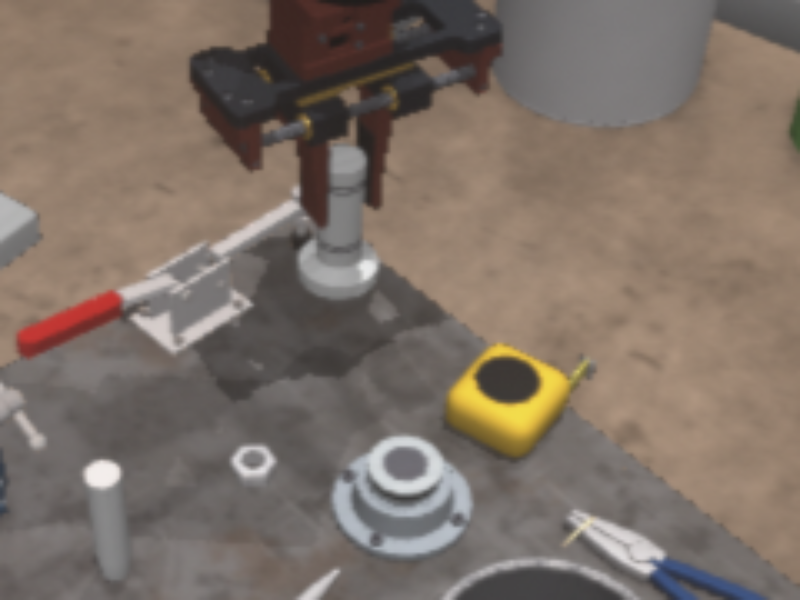

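The driver is held upright, with its foot underside at about 79 mm (crop (338,285)). The cover to press is at crop (405,462). I'll move over it now.

```bash
python3 -m handwheel '[{"gripper":1,"tx":-0.02,"ty":-0.0042,"tz":0,"rx":0,"ry":0,"rz":0},{"gripper":1,"tx":-0.035,"ty":-0.0074,"tz":0,"rx":0,"ry":0,"rz":0},{"gripper":1,"tx":-0.035,"ty":-0.0074,"tz":0,"rx":0,"ry":0,"rz":0},{"gripper":1,"tx":-0.033,"ty":-0.0069,"tz":0,"rx":0,"ry":0,"rz":0},{"gripper":1,"tx":-0.0156,"ty":-0.0032,"tz":0,"rx":0,"ry":0,"rz":0},{"gripper":1,"tx":0,"ty":0,"tz":0,"rx":0,"ry":0,"rz":0},{"gripper":1,"tx":0,"ty":0,"tz":0,"rx":0,"ry":0,"rz":0}]'; python3 - <<'E'
from h import *
todo(541.8,95.3,281)
p=viewer.get_image('scene')
cv2.imwrite('pics/over.png',cv2.resize(p['image'][90:250,280:440],(600,600))[...,::-1])
c=cloud(p).reshape(-1,3)
f=c[(np.hypot(c[:,0]-541.8,c[:,1]-95.3)<32)&(c[:,2]>74)&(c[:,2]<97)]
print(f[:,2].min(),cv2.minEnclosingCircle(f[:,:2].astype(np.float32)))
E
```

```text
t: 5.3
ee_pos: [541.4, 95.7, 317.6]
orientation: [-0.631, -3.076, 0.001]
ft_force: [0.3, -0.1, -2.4]
width: 29.5
t 5.3 pos [541.4  95.7 317.6] d(tool,m) [-0.0006 -0.0002  0.0366] tilt fix deg [-0.04 -0.09  0.  ] w 29.5 F [ 0.3 -0.1 -2.4]
tool x,y world [-0.919  0.394  0.002] [ 0.394  0.919 -0.001]
78.59450845893127 ((541.4413452148438, 94.53410339355469), 27.446386337280273)
```

View pics/over.png

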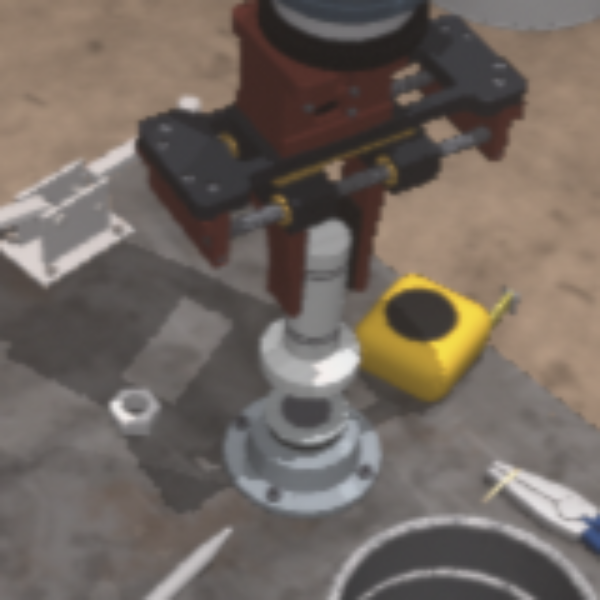

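The driver is centred over the cover within about 1 mm: foot at (310,355), cover at (308,415). I expect contact at TCP z of about 281 and home at about 269.

```bash
python3 -m handwheel '[{"gripper":1,"tx":0,"ty":0,"tz":0.015,"rx":0,"ry":0,"rz":0},{"gripper":1,"tx":0,"ty":0,"tz":0.015,"rx":0,"ry":0,"rz":0},{"gripper":1,"tx":0,"ty":0,"tz":0.005,"rx":0,"ry":0,"rz":0},{"gripper":1,"tx":0,"ty":0,"tz":0.003,"rx":0,"ry":0,"rz":0},{"gripper":1,"tx":0,"ty":0,"tz":0,"rx":0,"ry":0,"rz":0}]'; python3 -m handwheel '[{"gripper":1,"tx":0,"ty":0,"tz":0.003,"rx":0,"ry":0,"rz":0},{"gripper":1,"tx":0,"ty":0,"tz":0.002,"rx":0,"ry":0,"rz":0},{"gripper":1,"tx":0,"ty":0,"tz":0,"rx":0,"ry":0,"rz":0}]'
```

```text
t: 5.98
ee_pos: [542.1, 95.4, 280.3]
orientation: [-0.631, -3.077, 0.0]
ft_force: [-2.3, -0.8, 0.7]
width: 29.5
t: 6.35
ee_pos: [542.4, 95.3, 275.8]
orientation: [0.631, 3.077, 0.0]
ft_force: [-3.0, -1.7, 4.7]
width: 29.7
```

```bash
python3 -m handwheel '[{"gripper":1,"tx":0,"ty":0,"tz":0.002,"rx":0,"ry":0,"rz":0},{"gripper":1,"tx":0,"ty":0,"tz":0.002,"rx":0,"ry":0,"rz":0},{"gripper":1,"tx":0,"ty":0,"tz":0.002,"rx":0,"ry":0,"rz":0},{"gripper":1,"tx":0,"ty":0,"tz":0.001,"rx":0,"ry":0,"rz":0},{"gripper":1,"tx":0,"ty":0,"tz":0,"rx":0,"ry":0,"rz":0},{"gripper":1,"tx":0,"ty":0,"tz":0,"rx":0,"ry":0,"rz":0}]'; python3 - <<'E'
from h import *
todo(541.8,95.3,268)
p=viewer.get_image('scene')
cv2.imwrite('pics/press.png',cv2.resize(p['image'][90:250,280:440],(600,600))[...,::-1])
c=cloud(p).reshape(-1,3)
f=c[(np.hypot(c[:,0]-541.8,c[:,1]-95.3)<32)&(c[:,2]>24)&(c[:,2]<80)]
print(np.histogram(f[:,2],bins=range(24,84,4)))
E
```

```text
t: 7.1
ee_pos: [542.6, 95.5, 268.9]
orientation: [0.631, 3.076, 0.0]
ft_force: [-1.5, -1.7, 6.9]
width: 29.2
t 7.1 pos [542.6  95.5 268.9] d(tool,m) [ 0.0007 -0.0005  0.0009] tilt fix deg [ 0.03  0.05 -0.  ] w 29.2 F [-1.5 -1.7  6.9]
tool x,y world [-0.919  0.394 -0.001] [0.394 0.919 0.001]
(array([105,  40,  27,  35, 113, 118,  24,  20,  16,  19,  20,  19,  12,
        15]), array([24, 28, 32, 36, 40, 44, 48, 52, 56, 60, 64, 68, 72, 76, 80]))
```

View pics/press.png

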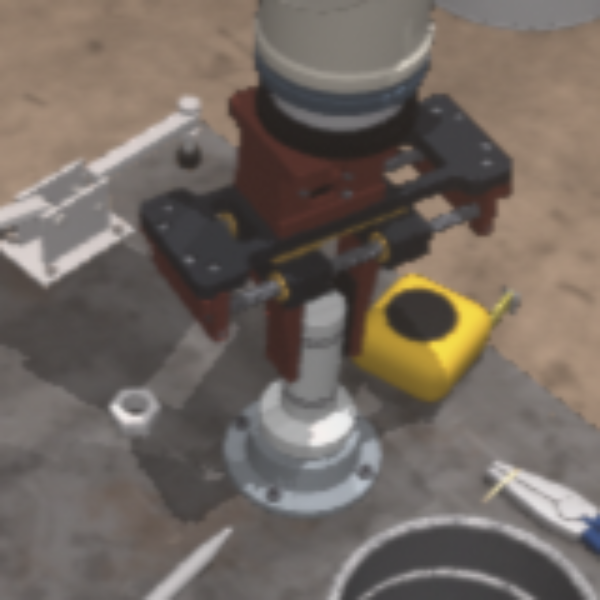

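The foot top is now at about 44 mm, so the cover is nearly or fully home. I'll press a little further to feel the rigid stop.

```bash
python3 -m handwheel '[{"gripper":1,"tx":0,"ty":0,"tz":0.001,"rx":0,"ry":0,"rz":0},{"gripper":1,"tx":0,"ty":0,"tz":0.001,"rx":0,"ry":0,"rz":0},{"gripper":1,"tx":0,"ty":0,"tz":0,"rx":0,"ry":0,"rz":0}]';  python3 -m handwheel '[{"gripper":1,"tx":0,"ty":0,"tz":0.001,"rx":0,"ry":0,"rz":0},{"gripper":1,"tx":0,"ty":0,"tz":0,"rx":0,"ry":0,"rz":0}]'
```

```text
t: 7.52
ee_pos: [542.9, 95.3, 268.7]
orientation: [0.631, 3.076, 0.001]
ft_force: [-6.8, -3.3, 25.0]
width: 29.4
t: 7.78
ee_pos: [543.1, 95.3, 268.5]
orientation: [0.631, 3.075, 0.001]
ft_force: [-9.1, -4.2, 32.8]
width: 29.7
```

The force rose to 33 N with no further travel, so it is on the rigid stop. Next I'll lift straight up and go back towards the driver's original bare spot.

```bash
python3 -m handwheel '[{"gripper":1,"tx":0,"ty":0,"tz":-0.005,"rx":0,"ry":0,"rz":0},{"gripper":1,"tx":0,"ty":0,"tz":-0.015,"rx":0,"ry":0,"rz":0},{"gripper":1,"tx":0,"ty":0,"tz":-0.03,"rx":0,"ry":0,"rz":0},{"gripper":1,"tx":0.02,"ty":0.0042,"tz":0,"rx":0,"ry":0,"rz":0},{"gripper":1,"tx":0.04,"ty":0.0084,"tz":0,"rx":0,"ry":0,"rz":0},{"gripper":1,"tx":0.04,"ty":0.0084,"tz":0,"rx":0,"ry":0,"rz":0},{"gripper":1,"tx":0.0386,"ty":0.0081,"tz":0,"rx":0,"ry":0,"rz":0},{"gripper":1,"tx":0,"ty":0,"tz":0,"rx":0,"ry":0,"rz":0}]'; python3 -m handwheel '[{"gripper":1,"tx":0,"ty":0,"tz":0,"rx":0,"ry":0,"rz":0}]' ; python3 - <<'E'
from h import *
todo(426.3,176.7,238)
p=viewer.get_image('scene')
cv2.imwrite('pics/after.png',cv2.resize(p['image'][60:240,240:480],(800,600))[...,::-1])
for n in('scene','top'):
    p=viewer.get_image(n)
    c=cloud(p).reshape(-1,3)
    f=c[(np.hypot(c[:,0]-541.8,c[:,1]-95.3)<20)&(c[:,2]>10)]
    print(n,'cover z',np.median(f[:,2]),np.percentile(f[:,2],95),len(f))
    o=ctrl.get_obs()['ee_pos']
    f=c[(np.hypot(c[:,0]-o[0],c[:,1]-o[1])<32)&(c[:,2]>20)&(c[:,2]<110)]
    if len(f)>10: print('driver min z',np.percentile(f[:,2],[0,2,5]),cv2.minEnclosingCircle(f[f[:,2]<100][:,:2].astype(np.float32)))
E
```

```text
t: 8.78
ee_pos: [422.9, 177.7, 314.0]
orientation: [-0.626, -3.075, 0.003]
ft_force: [0.0, -0.2, -3.0]
width: 29.4
t: 8.9
ee_pos: [425.9, 177.0, 314.8]
orientation: [-0.63, -3.078, 0.0]
ft_force: [-0.3, -0.5, -1.9]
width: 29.7
t 8.9 pos [425.9 177.  314.8] d(tool,m) [-0.0005 -0.0001  0.0768] tilt fix deg [-0.02 -0.01  0.  ] w 29.7 F [-0.3 -0.5 -1.9]
tool x,y world [-0.92   0.393  0.   ] [ 0.393  0.92  -0.   ]
scene cover z 30.044239459290907 32.40311198569045 217
driver min z [75.47835673 78.00793593 79.76983201] ((426.8983154296875, 175.4568328857422), 26.95376205444336)
top cover z 29.920539958512393 32.35648547778303 298
driver min z [75.37814945 79.46737655 80.38218015] ((412.7748107910156, 159.37908935546875), 11.067651748657227)
```

View pics/after.png

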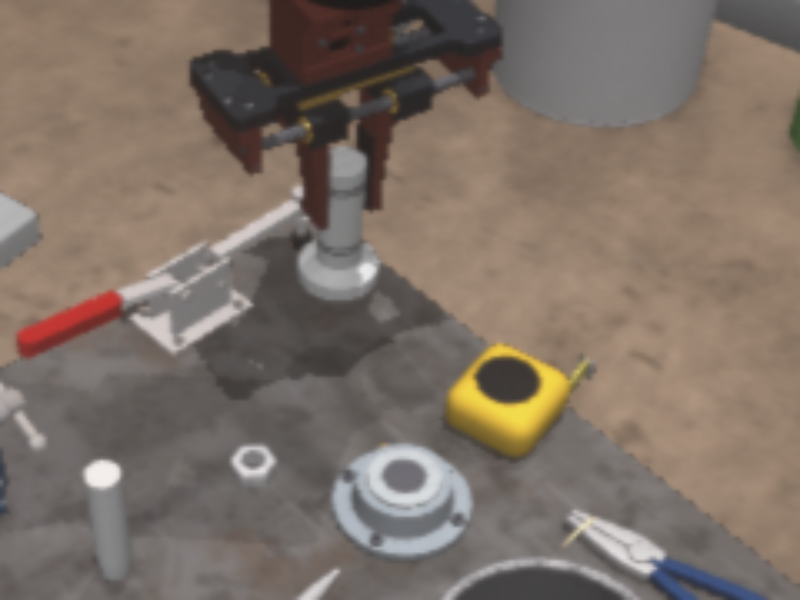

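The cover at crop (405,475) is now flush, at 30 mm like the other one. The driver is upright, still held, and its foot is at about 77 mm. I'll lower it gently.

```bash
python3 -m handwheel '[{"gripper":1,"tx":0,"ty":0,"tz":0.02,"rx":0,"ry":0,"rz":0},{"gripper":1,"tx":0,"ty":0,"tz":0.025,"rx":0,"ry":0,"rz":0},{"gripper":1,"tx":0,"ty":0,"tz":0.02,"rx":0,"ry":0,"rz":0},{"gripper":1,"tx":0,"ty":0,"tz":0.006,"rx":0,"ry":0,"rz":0},{"gripper":1,"tx":0,"ty":0,"tz":0.003,"rx":0,"ry":0,"rz":0},{"gripper":1,"tx":0,"ty":0,"tz":0,"rx":0,"ry":0,"rz":0},{"gripper":1,"tx":0,"ty":0,"tz":0,"rx":0,"ry":0,"rz":0}]'; python3 -m handwheel '[{"gripper":1,"tx":0,"ty":0,"tz":0.001,"rx":0,"ry":0,"rz":0},{"gripper":1,"tx":0,"ty":0,"tz":0.001,"rx":0,"ry":0,"rz":0},{"gripper":1,"tx":0,"ty":0,"tz":0,"rx":0,"ry":0,"rz":0},{"gripper":1,"tx":0,"ty":0,"tz":0,"rx":0,"ry":0,"rz":0}]'
```

```text
t: 9.93
ee_pos: [426.6, 176.8, 241.8]
orientation: [0.631, 3.076, 0.001]
ft_force: [-0.1, -0.5, -2.7]
width: 29.5
t: 10.42
ee_pos: [426.3, 176.8, 239.2]
orientation: [-0.631, -3.077, 0.0]
ft_force: [0.4, -0.2, -2.3]
width: 29.5
```

```bash
python3 -m handwheel '[{"gripper":1,"tx":0,"ty":0,"tz":0.001,"rx":0,"ry":0,"rz":0},{"gripper":1,"tx":0,"ty":0,"tz":0,"rx":0,"ry":0,"rz":0},{"gripper":1,"tx":0,"ty":0,"tz":0,"rx":0,"ry":0,"rz":0}]'; python3 -m handwheel '[{"gripper":1,"tx":0,"ty":0,"tz":0.001,"rx":0,"ry":0,"rz":0},{"gripper":1,"tx":0,"ty":0,"tz":0,"rx":0,"ry":0,"rz":0},{"gripper":1,"tx":0,"ty":0,"tz":0,"rx":0,"ry":0,"rz":0}]'
```

```text
t: 10.8
ee_pos: [426.4, 176.8, 238.2]
orientation: [-0.631, -3.077, 0.0]
ft_force: [-1.2, 0.5, -3.0]
width: 29.6
t: 11.18
ee_pos: [426.3, 176.8, 237.9]
orientation: [0.631, 3.077, 0.0]
ft_force: [-1.9, -0.4, 9.1]
width: 29.5
```

The foot touched down at the original height. Now I'll release, then retreat.

```bash
python3 -m handwheel '[{"gripper":1,"tx":0,"ty":0,"tz":-0.0006,"rx":0,"ry":0,"rz":0},{"gripper":0.5,"tx":0,"ty":0,"tz":0,"rx":0,"ry":0,"rz":0},{"gripper":0,"tx":0,"ty":0,"tz":0,"rx":0,"ry":0,"rz":0},{"gripper":0,"tx":0,"ty":0,"tz":0,"rx":0,"ry":0,"rz":0},{"gripper":0,"tx":0,"ty":0,"tz":0,"rx":0,"ry":0,"rz":0},{"gripper":0,"tx":0,"ty":0,"tz":0,"rx":0,"ry":0,"rz":0},{"gripper":0,"tx":0,"ty":0,"tz":0,"rx":0,"ry":0,"rz":0},{"gripper":0,"tx":0,"ty":0,"tz":0,"rx":0,"ry":0,"rz":0}]'
```

```text
t: 12.18
ee_pos: [426.4, 176.8, 237.8]
orientation: [0.632, 3.077, 0.0]
ft_force: [0.0, -0.5, 0.9]
width: 87.8
```

```bash
python3 -m handwheel '[{"gripper":0,"tx":0,"ty":0,"tz":-0.02,"rx":0,"ry":0,"rz":0},{"gripper":0,"tx":0,"ty":0,"tz":-0.04,"rx":0,"ry":0,"rz":0},{"gripper":0,"tx":0,"ty":0,"tz":-0.05,"rx":0,"ry":0,"rz":0},{"gripper":0,"tx":0,"ty":0,"tz":-0.04,"rx":0,"ry":0,"rz":0},{"gripper":0,"tx":0,"ty":0,"tz":-0.02,"rx":0,"ry":0,"rz":0},{"gripper":0,"tx":0,"ty":0,"tz":0,"rx":0,"ry":0,"rz":0},{"gripper":0,"tx":0,"ty":0,"tz":0,"rx":0,"ry":0,"rz":0},{"gripper":0,"tx":0,"ty":0,"tz":0,"rx":0,"ry":0,"rz":0}]'; python3 - <<'E'
from h import *
p=viewer.get_image('scene')
cv2.imwrite('pics/end.png',cv2.resize(p['image'][60:240,240:480],(800,600))[...,::-1])
c=cloud(p).reshape(-1,3)
f=c[(np.hypot(c[:,0]-541.8,c[:,1]-95.3)<20)&(c[:,2]>10)]; print('cover',np.median(f[:,2]))
t=c[np.hypot(c[:,0]-426.3,c[:,1]-176.7)<45]
for lo,hi in((8,16),(88,105)):
    k=t[(t[:,2]>lo)&(t[:,2]<hi)]; print(lo,len(k),np.median(k[:,2]),cv2.minEnclosingCircle(k[:,:2].astype(np.float32)))
E
```

```text
t: 13.18
ee_pos: [426.0, 176.6, 406.5]
orientation: [-0.631, -3.075, 0.002]
ft_force: [0.7, 0.2, -0.1]
width: 88.0
cover 30.251688424442023
8 168 12.595431355334824 ((426.4761657714844, 175.869140625), 28.150279998779297)
88 123 93.78611170933198 ((426.11151123046875, 177.11026000976562), 15.327119827270508)
```

View pics/end.png

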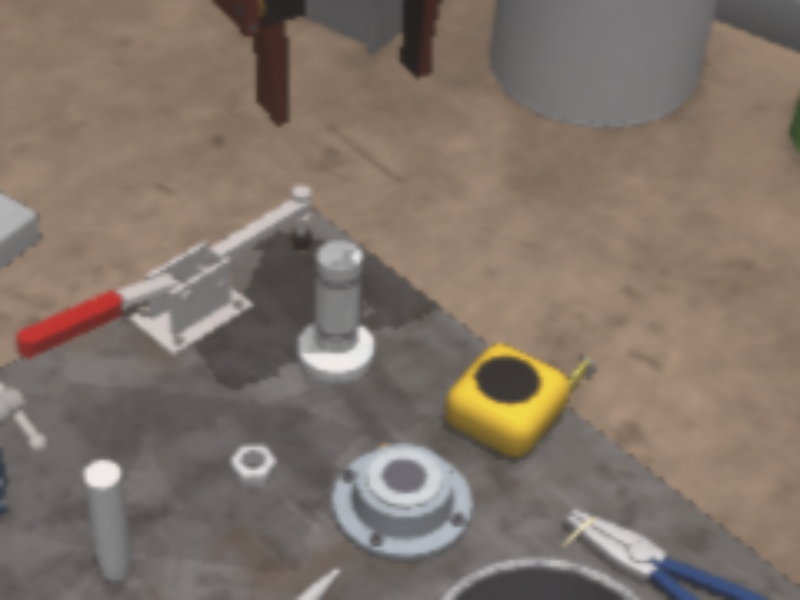

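The driver stands upright on the table at crop (337,310), the cover at (405,475) is flush, and the gripper is well clear above. I'm handing the job in.

```bash
python3 -c "
from workcell import ctrl
print(ctrl.close_job())"
```

```text
the job is handed in; nothing more can be done
None
```

The cover is pressed home, the driver is standing back on the table, and I handed the job in at about 13.2 s of the 48 s allowed.

I gripped the metal driver by its stem and pressed the proud cover, centred within about 1.5 mm, until it reached the rigid stop. The force there rose to about 33 N with no further travel. I then stood the driver back on its original spot, about 141 mm from the cover's centre, let go and moved the arm clear.

**Last checks:**
- **Cover:** its top measured about 30 mm, down from 42 mm and the same as the cover that was already home. The depth readings run about 1 mm low.
- **Driver:** it stands upright on the table, with foot and top centred within about 1.3 mm of each other.
- **Gripper:** it is open and about 130 mm above the driver, with no meaningful wrist force.

Only the first move command failed: it was refused because its rows left out some keys, and nothing moved. No checks disagreed. The system gives no verdict, so I can't confirm the final score.

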